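# Check-weigh a powder jar and seat it in the print kit

### The job

Check on the balance whether the sealed powder jar is still well filled: the poises are already set, so stand the jar gently on the middle of the pan, let go, and see whether it carries the pan down or leaves it up. Then seat the jar fully home and upright in the print kit, a heavy jar in the pocket next to the brush, a light one in the end pocket for refilling. The kit's insert lies loose in its case, so feel for the pocket without forcing the jar, and leave the loupe, ink pad and glass plate where they are.

Things in the scene. Friction and masses are not known exactly. Their poses are not given: they have to be found in the camera images.
- jar: sealed black powder jar with ribbed screw lid of the same width and a yellow label band; upright cylinder, diameter 50 mm, height 66 mm, bottom edge chamfered 3 mm. Origin: centre of its underside, z up. Grip it anywhere on its sides. Weighs 120 to 280 g, which cannot be seen.
- pan: round flat steel balance pan, diameter 140 mm, 4 mm thick. It stays level and moves only up and down, 8 mm either way from its middle height of 90 mm above the table. Origin: centre of its upper face. Empty, it stands at its upper stop (98 mm); about 2 N pushes it down. Its rubber bush gives 1 mm per 1.5 N, at most 6 mm, then the stop is solid. Over 12 N harms its knife edges.
- beam (a joint): tilt of the balance beam, rad: 0 is level, positive = pan side down; stops at -0.09 and +0.09. Rests at -0.09 with the pan empty. The poises are set to tip at 200 g: a heavier jar takes it positive, a lighter one leaves it negative; damped, settles in about 1.5 s. A jar that leaves it floating between the stops is within 5 g of 200 g and may go in either pocket.
- balance: grey base of the triple-beam balance, 105 by 400 mm, on the table. Origin: underside, 130 mm along its +y from under the pan centre. Three parallel beams with sliding poises, 105 mm above the table (poises to 122 mm), run along y from 90 to 360 mm beyond the pan centre, to the scale post (140 mm high).
- case: shallow open black kit case, fixed, 146 (x) by 282 mm (y), walls 4 mm thick, 50 mm high. Origin: centre of its underside, z up. In it a grey moulded insert, 116 by 250 mm, lies on soft foam: flat deck 40 mm above the table, two round pockets and, at y = -88 mm, a brush lying along x, 10 mm above the deck. Foam sinks 1 mm per 0.8 N, at most 9 mm, then is solid. Over 20 N harms the kit.
- pocket_keep (a point): nominal floor centre of the pocket next to the brush (heavy jar), 18 mm above the table; case frame x 0, y -5 mm, axes as the case. Pocket: diameter 53 mm, 22 mm deep, square-edged mouth. The insert has up to 9 mm of play in the case's x and as much in y, so the real pocket can lie that far off this point; it slides only under a side push over 8 N.
- pocket_refill (a point): nominal floor centre of the end pocket, away from the brush (light jar), 18 mm above the table; case frame x 0, y +85 mm, axes as the case. Same size, depth and play as the other pocket (both shift together). A seated jar sinks 1.5 to 3.5 mm below this height on the foam.
- loupe: black fingerprint loupe standing on the table, diameter 54 mm, 48 mm high. Origin: centre of its underside. Bystander.
- ink_pad: round black ink pad, diameter 72 mm, 14 mm high. Origin: centre of its underside. Bystander.
- glass_plate: glass specimen plate lying flat, 60 by 95 by 6 mm. Origin: centre of its underside. Bystander.
There are look-alikes about, which are no part of the job. Leave any orange, purple or red look-alike of the jar alone.

How it is judged:
On the way:
1. the jar stands free and upright on the pan, untouched, and the beam has come to rest (contact force between jar and pan above 0.6 N and contact force between jar and the fingers below 0.05 N and angle between jar's own z axis and vertical below 0.06 rad and horizontal distance between jar and pan below 0.05 m and velocity of joint beam between -0.03 and 0.03 rad/s), for 0.3 s.
At the end, for the whole second after the job is handed in: The jar rests released and upright (within 3.4 deg) on the floor of its pocket, within 15.5 mm of the site: over 200 g beside the brush, under 200 g in the end pocket, either within 5 g (judged by how far it sinks the foam: 2.52 mm at 200 g); loupe, ink pad and plate within 15 mm of their places (((horizontal distance between jar and pocket_keep below 0.0155 m and z of jar in the frame of pocket_keep below -0.00246 m) or (horizontal distance between jar and pocket_refill below 0.0155 m and z of jar in the frame of pocket_refill between -0.00258 and -0.001 m)) and angle between jar's own z axis and vertical below 0.06 rad and linear speed of jar below 0.02 m/s and distance of each of loupe, ink_pad, glass_plate from where it was at the start of the episode below 0.015 m); the robot touches nothing.
It fails at once if the kit or its insert is pressed with more than 20 N (contact force between anything else and case above 20 N).
It fails at once if the balance pan is pressed or struck with more than 12 N (contact force between anything else and pan above 12 N).
It fails at once if the jar is knocked over (angle between jar's own z axis and vertical above 0.6 rad).
It also fails if it takes over 72 s, if anything falls off the work surface, if the arm or the gripper's body presses on something with over 40 N, if the wrist force passes 120 N, or if a joint passes its speed limit or range.

### The arm

A 7-joint arm with a two-finger parallel gripper is mounted at the origin on the work surface. World frame = base frame: x ahead of the robot, y to its left, z up, the work surface at z = 0. Lengths are in m, angles in rad, forces in N, time in s.
With the tool pointing down it reaches from about 0.425 to 0.875 m from the base axis. Payload 8.4 kg.
Tool frame: the origin (TCP) lies between the finger pads; the fingertips stand 11 mm ahead of it and the grasp point (between the pads) lies 8 mm behind it; z points along the fingers, y is the line along which they close (so a half turn about z gives the same grasp; the last joint's range is limited). The gripper opens to 87 mm and grips with 3 to 60 N. Pads are 19 mm wide; open, the fingers measure 117 mm over their backs; the gripper's body (75 mm by 190 mm) begins 51 mm behind the grasp point.
Start: joints at [1.086, 0.333, 0.04, 1.465, -0.013, 1.343, -0.059], TCP at [0.245, -0.602, 0.234] pointing down, gripper open.
Joint ranges: [-2.58, 2.58], [-0.38, 2.09], [-1.3, 1.39], [0.25, 2.4], [-1.5, 4.64], [0.08, 2.09], [-2.65, 2.65]. Speed limits (rad/s): [2.22, 2.22, 2.79, 2.79, 3.14, 3.14, 3.14].

### API

Orientations are given as [roll, pitch, yaw] about the fixed x, y, z axes, in that order (R = Rz(yaw) Ry(pitch) Rx(roll)).
In Python, from workcell import manip gives the robot as it stands.
- The arm moves only by the tool apply_moves, never from a script. Its argument "deltas" is a list of rows, each a list of 3 entries, a list of its own where there are three numbers: the shift along the world's x, y, z in mm, then the turn, a rotation vector about the world's x, y, z in rad, then the finger opening in mm, from 0 to 87. In form: [[[dx, dy, dz], [rx, ry, rz], grip], ...]. A call has 1 to 10 rows; each row shifts and turns the commanded pose from where the row before left it; what a row does not reach is not made up. A row lasts 1/12 s, in which the tool goes at most 41.7 mm and 7.16 degrees, less where a joint would pass 70% of its speed; a pose out of reach is approached as far as the arm can. A call is refused whole if a number of a shift passes 41.7 or a number of a turn 0.125, either way. A call with a gripper value outside its range is refused whole. The fingers move at their own pace and stop on an object; "force" is the grip in N (left out, the last holds). Time passes only in rows, so rows that do not move let the fingers close. It gives the time, the measured TCP pose, the force, the opening and the grip force at its end, in the units of the state.
- manip.get_state(): the state, without advancing time (a new reading comes with each control period).
- manip.grab_frame(name): name is "scene" or "top" or "wrist"; returns a dict with "pixels" (480x640x3 uint8, red, green, blue), "range_z" (480x640 float32, m along the optical axis (not along the pixel's ray), 0 where there is no reading), "camera_matrix" (3x3 intrinsics, pixels), "camera_from_world" (4x4, takes a point from world to camera coordinates); the wrist camera has in their place "hand_eye" (4x4, takes a point from camera to tool coordinates, whose origin is the TCP and whose axes are the flange's). Camera axes: x right, y down, z forward; pixel columns grow to the right and rows downward; lengths in m; the calibration is good to about 2 mm. The wrist camera is an equidistant fisheye: a pixel r from the principal point sees the ray r / f radians off the axis. A picture is of the moment at which its call begins: read the wrist's pose just before it.
- manip.sign_off(): hands the job in; it is judged then, once.
The state is a dict: "t": time; "joint_positions": joint angles; "joint_vel": joint speeds; "effort": joint torques, N m; "ee_pos": TCP position; "tool_rot": TCP orientation; "ft_force": force on the tool from outside, world axes, zero at the start; "wrist_torque": the same for the moment, N m; "gripper_width": finger opening in m; "finger_force": force on a finger pad.
Only numpy, scipy, OpenCV 4.12 (cv2) and the standard library are available. Lean on these libraries where they do the work, as an engineer would, in place of code of your own. Each camera call takes 0.05 s, during which the arm holds its last target. There are 200 camera calls.

## Working session

There is one attempt and no reset: what is moved stays moved. The work goes in short steps, Python scripts to look and compute and a tool call to move; the robot and the scene stay as the last step left them, time stands still between calls to the robot, and variables do not carry over. Pictures are saved under pics/ and viewed, at most 10 in all, crops included, and the job is handed in when it is done.

Besides the shell and the picture viewer there is one more tool, called after "Call:" by a JSON object that holds its "api" and its "payload". apply_moves: Moves the arm, as the interface text tells. Its arguments: {"type":"object","properties":{"deltas":{"type":"array"},"force":{"type":"number"}},"required":["deltas"]}

```bash
mkdir -p pics
python3 - <<'E'
from workcell import manip
import cv2,numpy as np
s=manip.get_state();print(s)
for n in("scene","top"):
    f=manip.grab_frame(n);cv2.imwrite(f"pics/{n}0.png",f["pixels"][:,:,::-1]);np.savez(f"{n}0.npz",**f)
    print(n,f["camera_matrix"],f["camera_from_world"])
E
```

```text
{'t': 0.0, 'joint_positions': array([ 1.08581322,  0.33396252,  0.03987952,  1.46630548, -0.01338459,
        1.34328199, -0.05847242]), 'joint_vel': array([ 0.00025351,  0.00051762, -0.00113476, -0.00146104,  0.00035814,
       -0.00120547, -0.00103807]), 'effort': array([ 8.25674870e-04, -6.56368303e+01,  1.33548751e+00, -4.03791296e+01,
       -5.98930148e-02,  4.47936903e-02,  1.39056388e-04]), 'ee_pos': array([ 0.24437533, -0.60181306,  0.23260924]), 'tool_rot': array([-3.13990639e+00,  1.33224144e-04,  3.85791209e-01]), 'ft_force': array([ 0.26368911,  0.32624235, -0.61702341]), 'wrist_torque': array([-6.81260640e-05, -9.06102439e-02,  7.21347088e-02]), 'finger_force': 0.0, 'gripper_width': 0.0867139113856869}
scene [[441.74713629   0.         314.95722424]
 [  0.         441.74713629 239.6842186 ]
 [  0.           0.           1.        ]] [[ 0.56425058  0.82557051 -0.00739048 -0.30839356]
 [ 0.44915675 -0.31447039 -0.8362814  -0.18684753]
 [-0.69273335  0.46855278 -0.54825067  1.17847887]
 [ 0.          0.          0.          1.        ]]
top [[435.66434988   0.         325.17053928]
 [  0.         435.66434988 247.02702247]
 [  0.           0.           1.        ]] [[ 0.00150311 -0.9999808  -0.00601202  0.02237968]
 [-0.99754797 -0.00107874 -0.06997772  0.57307492]
 [ 0.06996989  0.00610247 -0.99753044  0.88133664]
 [ 0.          0.          0.          1.        ]]
```

View pics/scene0.png

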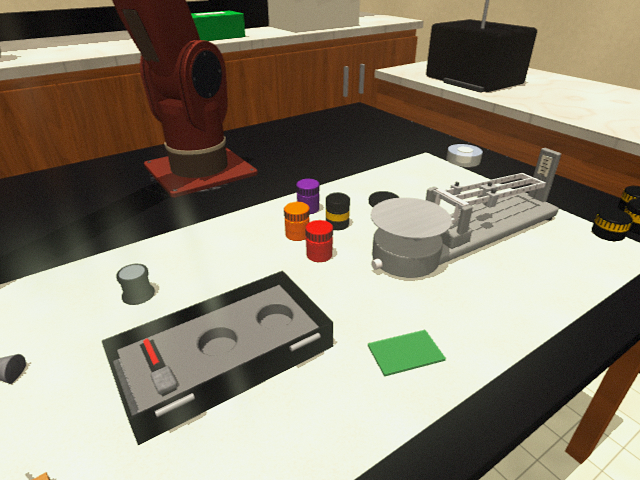

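View pics/top0.png

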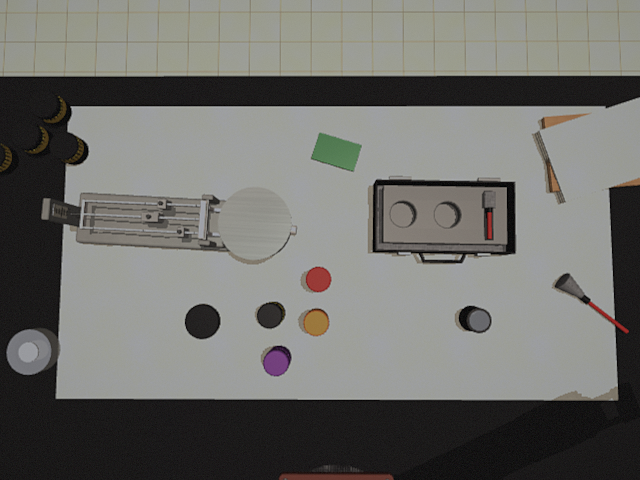

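The pictures show the black jar with its yellow band at scene (338,211) and top (270,315). Orange (316,322), red (318,279) and purple (277,361) look-alikes surround it. In the top view the pan is at (255,225), the case at (444,217) with its brush on the right (-y) side, and pockets at (403,214) and (446,215).

```bash
cat > h.py <<'E'
import numpy as np,cv2
from workcell import manip
def xyz(f):
    K=f["camera_matrix"];v,u=np.mgrid[:480,:640];z=f["range_z"]
    p=np.stack([(u-K[0,2])/K[0,0]*z,(v-K[1,2])/K[1,1]*z,z],-1)
    T=np.linalg.inv(f["camera_from_world"]);w=p@T[:3,:3].T+T[:3,3];w[z==0]=np.nan
    return w
def proj(f,p):
    c=f["camera_from_world"]@np.r_[p,1];q=f["camera_matrix"]@c[:3];return q[:2]/q[2]
def cast(f,u,v,z):
    T=np.linalg.inv(f["camera_from_world"]);d=T[:3,:3]@np.linalg.inv(f["camera_matrix"])@[u,v,1];o=T[:3,3]
    return o+d*(z-o[2])/d[2]
E
python3 - <<'E'
from h import *
f=dict(np.load("top0.npz"));w=xyz(f);Z=w[...,2]
def comps(lo,hi,box=None,minpx=80):
    m=((Z>lo)&(Z<hi)).astype(np.uint8)
    m[:95]=0;m[410:]=0
    n,l,st,c=cv2.connectedComponentsWithStats(m)
    for i in range(1,n):
        if st[i,4]>minpx:
            cs,_=cv2.findContours((l==i).astype(np.uint8),cv2.RETR_EXTERNAL,cv2.CHAIN_APPROX_NONE)
            (u,v),r=cv2.minEnclosingCircle(cs[0]);zz=np.median(Z[l==i])
            mu=c[i];print(lo,hi,"px",mu.round(1),st[i],"z",zz.round(4),"centroid",cast(f,*mu,zz).round(4),"encl",cast(f,u,v,zz).round(4),round(r,1))
comps(.057,.075);comps(.09,.104);comps(.035,.044);comps(.044,.056);comps(.008,.02)
print("floor z",np.nanmedian(Z[380,100:250]), "pocket z",Z[214,403],Z[215,446],Z[200,425])
E
```

```text
0.057 0.075 px [217.5 204.4] [210 199  16  10  90] z 0.0608 centroid [0.6551 0.2375 0.0608] encl [0.6569 0.2375 0.0608] 7.9
0.057 0.075 px [213.2 221.9] [208 212  12  22 206] z 0.0605 centroid [0.62   0.2454 0.0605] encl [0.6188 0.2439 0.0605] 11.6
0.057 0.075 px [215.7 241.2] [207 236  17  12 126] z 0.0605 centroid [0.5815 0.2397 0.0605] encl [0.5819 0.2402 0.0605] 9.0
0.057 0.075 px [318.4 279.5] [306 267  26  26 515] z 0.066 centroid [0.5062 0.036  0.066 ] encl [0.5062 0.0358 0.066 ] 12.9
0.057 0.075 px [269.5 315.7] [257 303  26  27 531] z 0.066 centroid [0.4359 0.1308 0.066 ] encl [0.4356 0.1303 0.066 ] 13.2
0.057 0.075 px [316.  323.2] [303 310  27  27 526] z 0.0658 centroid [0.4216 0.0405 0.0658] encl [0.4217 0.0406 0.0658] 13.2
0.057 0.075 px [276.1 362.9] [263 350  27  27 551] z 0.0659 centroid [0.3457 0.1172 0.0659] encl [0.3461 0.1168 0.0659] 13.5
0.09 0.104 px [254.5 223.4] [ 218  187   74   74 4191] z 0.0983 centroid [0.6123 0.1569 0.0983] encl [0.6125 0.1571 0.0983] 36.8
0.09 0.104 px [128.2 202.8] [ 96 201  62   5 124] z 0.096 centroid [0.6521 0.3997 0.096 ] encl [0.65
[... 2861 characters left out ...]
25  24 414] z 0.0178 centroid [ 0.6407 -0.137   0.0178] encl [ 0.6409 -0.1367  0.0178] 12.5
0.008 0.02 px [446.  215.4] [435 204  23  24 414] z 0.0177 centroid [ 0.6394 -0.2283  0.0177] encl [ 0.6389 -0.2275  0.0177] 12.5
0.008 0.02 px [590.4 304.1] [556 273  73  61 315] z 0.0117 centroid [ 0.4563 -0.524   0.0117] encl [ 0.4513 -0.5291  0.0117] 43.3
0.008 0.02 px [202.2 321.6] [185 304  35  36 971] z 0.0142 centroid [0.419  0.2765 0.0142] encl [0.4193 0.2766 0.0142] 17.8
0.008 0.02 px [ 51.9 346.4] [ 36 329  23  42 149] z 0.0138 centroid [0.3678 0.5855 0.0138] encl [0.3615 0.6087 0.0138] 21.0
floor z 0.0010726381532194518 pocket z 0.018441761954620217 0.017679522519828295 0.03748023265111344
```

Call:
{"api": "apply_moves", "payload": {"deltas": [[[26, 28, 0], [0, 0, 0.1], 87], [[26, 28, 0], [0, 0, 0.1], 87], [[26, 28, 0], [0, 0, 0.1], 87], [[26, 28, 0], [0, 0, 0.1], 87], [[26, 28, 0], [0, 0, 0.1], 87], [[26, 28, 0], [0, 0, 0.1], 87], [[26, 28, 0], [0, 0, 0.1], 87], [[26, 28, 0], [0, 0, 0.1], 87], [[26, 28, 0], [0, 0, 0.1], 87], [[26, 28, 0], [0, 0, 0.1], 87]]}}

```text
t: 0.93
ee_pos: [0.5054, -0.3206, 0.2334]
tool_rot: [-3.141, -0.0, 1.391]
ft_force: [0.7, -0.5, -0.2]
gripper_width: 0.087
finger_force: 0.0
```

Call:
{"api": "apply_moves", "payload": {"deltas": [[[20, 25, 10], [0, 0, 0.09], 87], [[20, 25, 10], [0, 0, 0.09], 87], [[20, 25, 10], [0, 0, 0], 87], [[0, 25, 10], [0, 0, 0], 87], [[0, 0, 0], [0, 0, 0], 87], [[0, 0, 0], [0, 0, 0], 87]]}}

```text
t: 1.43
ee_pos: [0.5652, -0.2203, 0.2739]
tool_rot: [3.141, -0.0, 1.569]
ft_force: [-0.2, -0.9, -0.5]
gripper_width: 0.087
finger_force: 0.0
```

Run:
```python
from h import *
s=manip.get_state();f=manip.grab_frame("wrist");np.savez("w0.npz",pos=s["ee_pos"],rot=s["tool_rot"],**f)
cv2.imwrite("pics/w0.png",f["pixels"][:,:,::-1]);print(s["ee_pos"],s["tool_rot"],f["camera_matrix"],f["hand_eye"])
```

```text
[ 0.56520331 -0.22034881  0.27394011] [ 3.14097198e+00 -4.00955273e-05  1.56905435e+00] [[371.64829954   0.         326.7462205 ]
 [  0.         371.64829954 235.59830797]
 [  0.           0.           1.        ]] [[ 6.63620400e-04 -9.68038191e-01 -2.50801954e-01  6.72060265e-02]
 [ 9.99999689e-01  7.49573788e-04 -2.47190503e-04 -1.15213463e-03]
 [ 4.27284418e-04 -2.50801711e-01  9.68038387e-01 -1.51421731e-01]
 [ 0.00000000e+00  0.00000000e+00  0.00000000e+00  1.00000000e+00]]
```

View pics/w0.png

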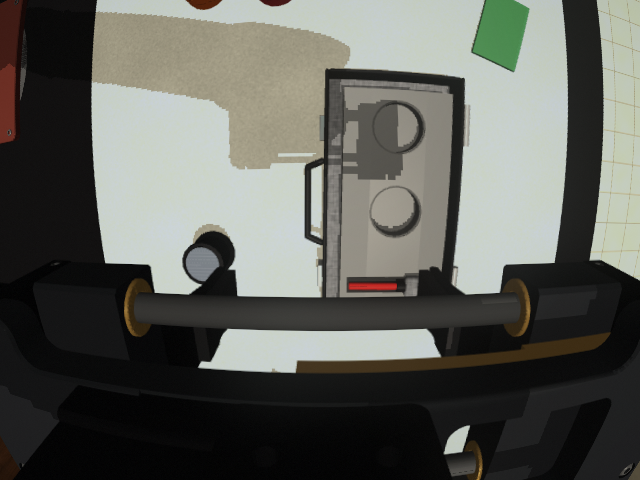

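The wrist view shows the refill pocket at (397,127), the keep pocket at (395,211) and the brush at (375,286). I'll fit the pocket mouths from the deck-height mask.

```bash
cat >> h.py <<'E'
from scipy.spatial.transform import Rotation as R
def wrays(f,pos,rot):
    K=f["camera_matrix"];v,u=np.mgrid[:480,:640];x=(u-K[0,2])/K[0,0];y=(v-K[1,2])/K[1,1];r=np.hypot(x,y)+1e-9
    d=np.stack([np.sin(r)*x/r,np.sin(r)*y/r,np.cos(r)],-1)
    T=np.eye(4);T[:3,:3]=R.from_euler("xyz",rot).as_matrix();T[:3,3]=pos;T=T@f["hand_eye"]
    return T[:3,3],d@T[:3,:3].T,d[...,2]
def wxyz(f,pos,rot):
    o,d,c=wrays(f,pos,rot);return o+d*(f["range_z"]/c)[...,None]
def circ(p):
    A=np.c_[2*p,np.ones(len(p))];s=np.linalg.lstsq(A,(p**2).sum(1),rcond=None)[0]
    r=np.sqrt(s[2]+s[0]**2+s[1]**2);return s[:2],r,np.std(np.hypot(*(p-s[:2]).T)-r)
E
python3 - <<'E'
from h import *
g=dict(np.load("w0.npz"));pos,rot=g["pos"],g["rot"];w=wxyz(g,pos,rot);o,d,_=wrays(g,pos,rot)
Z=w[...,2];print("deck",np.median(Z[165:175,380:410]),"table",np.median(Z[200:230,200:260]))
t=np.load("top0.npz");t=dict(t);wt=xyz(t)
for name,Zz,ray,win in (("wrist",Z,lambda z:(o+d*((z-o[2])/d[...,2])[...,None]),[(397,127),(395,211)]),("top",wt[...,2],None,[(403,214),(446,215)])):
    zd=np.median(Z[165:175,380:410]) if name=="wrist" else .04
    m=(Zz<zd-.004).astype(np.uint8)
    n,l,st,c=cv2.connectedComponentsWithStats(m)
    for u,v in win:
        i=l[v,u];cs,_=cv2.findContours((l==i).astype(np.uint8),cv2.RETR_EXTERNAL,cv2.CHAIN_APPROX_NONE)
        q=cs[0][:,0]
        if ray is not None:p=ray(zd)[q[:,1],q[:,0],:2]
        else:p=np.array([cast(t,a,b,zd)[:2] for a,b in q])
        print(name,st[i],circ(p))
# case walls and insert outline
for name,W in(("wrist",w),("top",wt)):
    k=(W[...,2]>.046)&(W[...,2]<.0535)&(W[...,0]>.53)&(W[...,0]<.74)&(W[...,1]>-.38)&(W[...,1]<-.06)
    P=W[k][:,:2].astype(np.float32);print(name,"case",cv2.minAreaRect(P))
    k=(abs(W[...,2]-.04)<.003)&(W[...,0]>.53)&(W[...,0]<.74)&(W[...,1]>-.38)&(W[...,1]<-.06);P=W[k][:,:2]
    print(np.percentile(P,[1,99],axis=0))
E
```

```text
deck 0.04022294042965471 table 0.0010948418731238918
wrist [ 374  102   49   51 1885] (array([ 0.63834737, -0.13703486]), np.float64(0.02547315739419404), np.float64(0.0004318033434323746))
wrist [ 372  187   47   49 1766] (array([ 0.63694236, -0.22619635]), np.float64(0.02539408483792088), np.float64(0.0004063247587848934))
top [390 202  27  25 514] (array([ 0.63901149, -0.13488471]), np.float64(0.02517500758946864), np.float64(0.0006284398177421114))
top [435 203  25  25 511] (array([ 0.63712056, -0.22446544]), np.float64(0.025016481729962448), np.float64(0.0006679812891073126))
wrist case ((0.6370552182197571, -0.19964531064033508), (0.24236758053302765, 0.15326456725597382), 89.17488861083984)
[[ 0.5588092  -0.32091836]
 [ 0.70241871 -0.09673836]]
top case ((0.636421799659729, -0.2184753566980362), (0.28281378746032715, 0.15302251279354095), 89.36007690429688)
[[ 0.55971359 -0.35490698]
 [ 0.70239828 -0.09660867]]
```

Call:
{"api": "apply_moves", "payload": {"deltas": [[[-13, 35, -5], [0, 0, 0.079], 87], [[-13, 35, -5], [0, 0, 0.079], 87], [[-13, 35, -5], [0, 0, 0.079], 87], [[-13, 35, -5], [0, 0, 0.079], 87], [[-13, 35, -5], [0, 0, 0.079], 87], [[-13, 35, -5], [0, 0, 0.079], 87], [[-13, 35, -5], [0, 0, 0.079], 87], [[-13, 35, -5], [0, 0, 0.079], 87], [[-13, 35, -5], [0, 0, 0.079], 87], [[-13, 35, -5], [0, 0, 0.079], 87]]}}

```text
t: 2.32
ee_pos: [0.4338, 0.1276, 0.2229]
tool_rot: [-3.141, 0.0, 2.357]
ft_force: [1.7, 1.2, 0.0]
gripper_width: 0.0873
finger_force: 0.0
```

Call:
{"api": "apply_moves", "payload": {"deltas": [[[0, 0, -10], [0, 0, 0], 87], [[0, 0, 0], [0, 0, 0], 87]]}}

```text
t: 2.48
ee_pos: [0.4334, 0.1279, 0.212]
tool_rot: [-3.14, -0.001, 2.358]
ft_force: [-0.3, -1.1, -0.1]
gripper_width: 0.0868
finger_force: 0.0
```

Run:
```python
from h import *
s=manip.get_state();f=manip.grab_frame("wrist");np.savez("w1.npz",pos=s["ee_pos"],rot=s["tool_rot"],**f)
cv2.imwrite("pics/w1.png",f["pixels"][:,:,::-1]);print(s["ee_pos"],s["tool_rot"])
w=wxyz(f,s["ee_pos"],s["tool_rot"]);Z=w[...,2]
m=((Z>.060)&(Z<.075)&(np.hypot(w[...,0]-.436,w[...,1]-.131)<.04))
cs,_=cv2.findContours(m.astype(np.uint8),cv2.RETR_EXTERNAL,cv2.CHAIN_APPROX_NONE)
q=max(cs,key=len)[:,0];print(len(q),np.median(Z[m]),circ(w[q[:,1],q[:,0],:2]),cv2.minEnclosingCircle(w[q[:,1],q[:,0],:2].astype(np.float32)))
```

```text
[0.43336918 0.12787818 0.21195551] [-3.13950065e+00 -6.54805544e-04  2.35751313e+00]
182 0.06609379124973308 (array([0.43463384, 0.12983795]), np.float64(0.024725225157245158), np.float64(0.0004992348095051574)) ((0.43484601378440857, 0.12975750863552094), 0.025913754478096962)
```

View pics/w1.png

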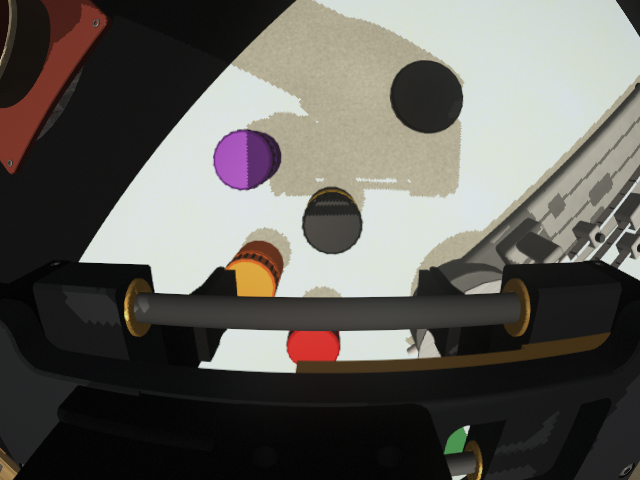

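The black jar's lid is at (332,220). The finger line at 45° passes between the purple and orange jars, so the way down is clear.

Call:
{"api": "apply_moves", "payload": {"deltas": [[[1.3, 1.9, -28], [0, 0, 0], 87], [[0, 0, -28], [0, 0, 0], 87], [[0, 0, -28], [0, 0, 0], 87], [[0, 0, -28], [0, 0, 0], 87], [[0, 0, -28], [0, 0, 0], 87], [[0, 0, -15], [0, 0, 0], 87], [[0, 0, -15], [0, 0, 0], 87], [[0, 0, 0], [0, 0, 0], 87], [[0, 0, 0], [0, 0, 0], 87]]}}

```text
t: 3.28
ee_pos: [0.4361, 0.1281, 0.0433]
tool_rot: [-3.14, -0.001, 2.353]
ft_force: [-0.1, -0.0, 1.6]
gripper_width: 0.087
finger_force: 0.0
```

Call:
{"api": "apply_moves", "payload": {"deltas": [[[0, 0, 0], [0, 0, 0], 44], [[0, 0, 0], [0, 0, 0], 44], [[0, 0, 0], [0, 0, 0], 44], [[0, 0, 0], [0, 0, 0], 44], [[0, 0, 0], [0, 0, 0], 44], [[0, 0, 0], [0, 0, 0], 44], [[0, 0, 0], [0, 0, 0], 44], [[0, 0, 0], [0, 0, 0], 44]], "force": 15}}

```text
t: 3.95
ee_pos: [0.4361, 0.1299, 0.0438]
tool_rot: [3.141, 0.0, 2.356]
ft_force: [0.8, -0.1, 1.9]
gripper_width: 0.0495
finger_force: 15.0
```

Call:
{"api": "apply_moves", "payload": {"deltas": [[[0, 0, 10], [0, 0, 0], 44], [[0, 0, 25], [0, 0, 0], 44], [[0, 0, 30], [0, 0, 0], 44], [[0, 0, 30], [0, 0, 0], 44], [[0, 0, 25], [0, 0, 0], 44], [[20, 3, 10], [0, 0, 0], 44], [[20, 3, 0], [0, 0, 0], 44], [[25, 4, 0], [0, 0, 0], 44], [[25, 4, 0], [0, 0, 0], 44], [[25, 4, 0], [0, 0, 0], 44]]}}

```text
t: 4.78
ee_pos: [0.5517, 0.1475, 0.174]
tool_rot: [-3.141, 0.0, 2.355]
ft_force: [0.3, 0.3, -1.9]
gripper_width: 0.0494
finger_force: 15.0
```

Call:
{"api": "apply_moves", "payload": {"deltas": [[[25, 4, 0], [0, 0, 0], 44], [[20, 3, 0], [0, 0, 0], 44], [[16, 2, -3], [0, 0, 0], 44], [[0, 0, -6], [0, 0, 0], 44], [[0, 0, 0], [0, 0, 0], 44], [[0, 0, 0], [0, 0, 0], 44], [[0, 0, 0], [0, 0, 0], 44]]}}

```text
t: 5.37
ee_pos: [0.611, 0.1567, 0.1649]
tool_rot: [-3.141, -0.0, 2.356]
ft_force: [-0.5, 0.1, -0.6]
gripper_width: 0.0495
finger_force: 15.0
```

Call:
{"api": "apply_moves", "payload": {"deltas": [[[1, 0, -4], [0, 0, 0], 44], [[0, 0, -4], [0, 0, 0], 44], [[0, 0, -4], [0, 0, 0], 44], [[0, 0, -3], [0, 0, 0], 44], [[0, 0, -2], [0, 0, 0], 44], [[0, 0, -1], [0, 0, 0], 44], [[0, 0, -1], [0, 0, 0], 44], [[0, 0, 0], [0, 0, 0], 44], [[0, 0, 0], [0, 0, 0], 44]]}}

```text
t: 6.12
ee_pos: [0.6129, 0.1568, 0.1456]
tool_rot: [3.141, -0.0, 2.356]
ft_force: [-0.3, -0.2, -1.1]
gripper_width: 0.0498
finger_force: 15.0
```

Run:
```python
from h import *
f=manip.grab_frame("scene");s=manip.get_state();print(s["ee_pos"],s["ft_force"])
cv2.imwrite("pics/s1.png",cv2.resize(f["pixels"][130:290,330:530,::-1],None,fx=4,fy=4)[:600,:800])
```

```text
[0.61296358 0.15675893 0.14568243] [-0.70418586 -0.37891746 -1.65207219]
```

View pics/s1.png

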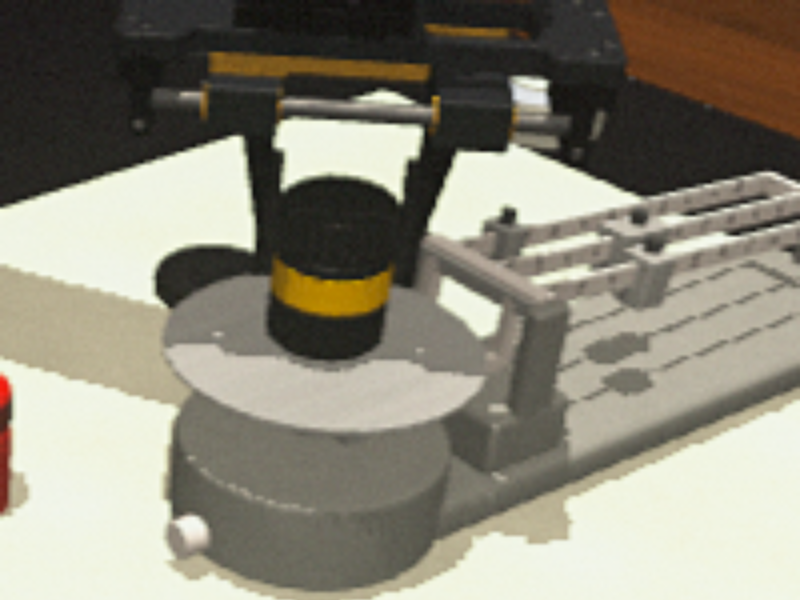

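The jar hangs upright over the middle of the pan, with its bottom edge at crop (325,355) about 4 mm above it. The pan is still up.

Call:
{"api": "apply_moves", "payload": {"deltas": [[[0, 0, -1], [0, 0, 0], 44], [[0, 0, -1], [0, 0, 0], 44], [[0, 0, -1], [0, 0, 0], 44], [[0, 0, -1], [0, 0, 0], 44], [[0, 0, -0.5], [0, 0, 0], 44], [[0, 0, 0], [0, 0, 0], 44], [[0, 0, 0], [0, 0, 0], 44], [[0, 0, 0], [0, 0, 0], 44]]}}

```text
t: 6.83
ee_pos: [0.6129, 0.1567, 0.1412]
tool_rot: [-3.142, 0.0, 2.356]
ft_force: [0.4, -0.0, -1.0]
gripper_width: 0.0494
finger_force: 15.0
```

Call:
{"api": "apply_moves", "payload": {"deltas": [[[0, 0, -0.6], [0, 0, 0], 44], [[0, 0, 0], [0, 0, 0], 44], [[0, 0, 0], [0, 0, 0], 53], [[0, 0, 0], [0, 0, 0], 58], [[0, 0, 0], [0, 0, 0], 64], [[0, 0, 0], [0, 0, 0], 72], [[0, 0, 0], [0, 0, 0], 72], [[0, 0, 0], [0, 0, 0], 72], [[0, 0, 0], [0, 0, 0], 72], [[0, 0, 0], [0, 0, 0], 72]]}}

```text
t: 7.67
ee_pos: [0.6129, 0.1567, 0.1404]
tool_rot: [-3.142, -0.0, 2.356]
ft_force: [0.4, 0.3, -0.6]
gripper_width: 0.0716
finger_force: 0.0
```

Call:
{"api": "apply_moves", "payload": {"deltas": [[[0, 0, 0], [0, 0, 0], 72], [[0, 0, 0], [0, 0, 0], 72], [[0, 0, 0], [0, 0, 0], 72], [[0, 0, 0], [0, 0, 0], 72], [[0, 0, 0], [0, 0, 0], 72], [[0, 0, 0], [0, 0, 0], 72], [[0, 0, 0], [0, 0, 0], 72], [[0, 0, 0], [0, 0, 0], 72], [[0, 0, 0], [0, 0, 0], 72], [[0, 0, 0], [0, 0, 0], 72]]}}

```text
t: 8.5
ee_pos: [0.6129, 0.1567, 0.1404]
tool_rot: [-3.142, -0.0, 2.356]
ft_force: [-0.2, 0.5, 0.1]
gripper_width: 0.0718
finger_force: 0.0
```

Call:
{"api": "apply_moves", "payload": {"deltas": [[[0, 0, 0], [0, 0, 0], 72], [[0, 0, 0], [0, 0, 0], 72], [[0, 0, 0], [0, 0, 0], 72], [[0, 0, 0], [0, 0, 0], 72], [[0, 0, 0], [0, 0, 0], 72], [[0, 0, 0], [0, 0, 0], 72], [[0, 0, 0], [0, 0, 0], 72], [[0, 0, 0], [0, 0, 0], 72], [[0, 0, 0], [0, 0, 0], 72], [[0, 0, 0], [0, 0, 0], 72]]}}

```text
t: 9.33
ee_pos: [0.6129, 0.1567, 0.1404]
tool_rot: [-3.142, -0.0, 2.356]
ft_force: [0.8, -0.2, 0.6]
gripper_width: 0.072
finger_force: 0.0
```

Run:
```python
from h import *
f=manip.grab_frame("scene");s=manip.get_state();print(s["t"],s["ee_pos"],s["ft_force"])
cv2.imwrite("pics/s2.png",cv2.resize(f["pixels"][130:280,330:530,::-1],None,fx=4,fy=4))
f0=dict(np.load("scene0.npz"))
for g in(f0,f):
    w=xyz(g);r=np.hypot(w[...,0]-.612,w[...,1]-.157);m=(r<.066)&(r>.035)&(w[...,2]>.07)&(w[...,2]<.105);print("pan z",np.nanmedian(w[...,2][m]),m.sum())
w=xyz(f);h=cv2.cvtColor(f["pixels"],cv2.COLOR_RGB2HSV);r=np.hypot(w[...,0]-.612,w[...,1]-.157)
m=(h[...,0]>15)&(h[...,0]<35)&(h[...,1]>150)&(r<.05);print("yellow",m.sum(),circ(w[m][:,:2]),np.percentile(w[m][:,2],[2,98]))
```

```text
9.3833 [0.61286383 0.15672421 0.14044039] [ 0.3016154  -0.17193708  0.03621141]
pan z 0.09807578008441808 1615
pan z 0.09688251585332855 1372
yellow 477 (array([0.59916642, 0.16081775]), np.float64(0.039065454002800884), np.float64(0.005065896503213263)) [0.12060004 0.30269705]
```

View pics/s2.png

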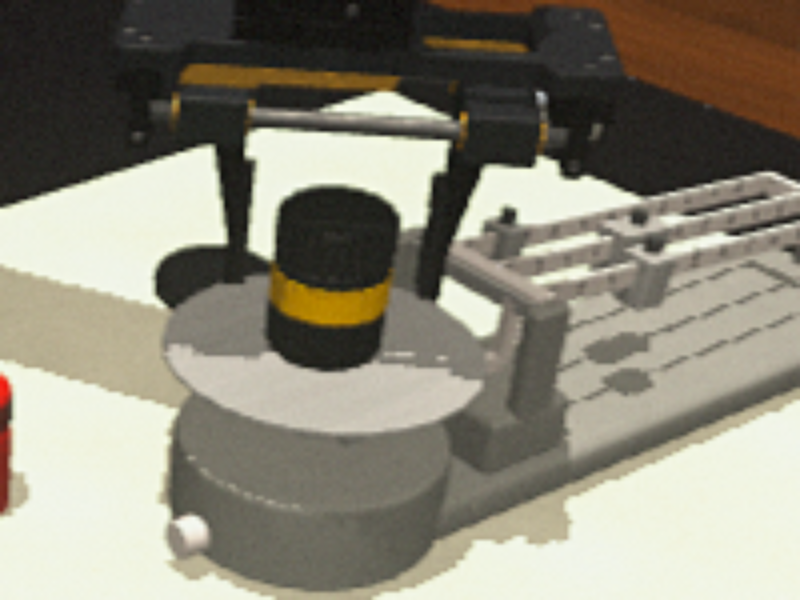

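The jar stands free and upright, with its base at crop (325,365). The pan is still up at about 97 mm, down only by the bush's give, and the beam looks unmoved, so the jar is light and goes in the refill pocket.

Run:
```python
from h import *
f=manip.grab_frame("scene");g=manip.grab_frame("top");f0=dict(np.load("scene0.npz"));g0=dict(np.load("top0.npz"))
for a in(f0,f,g0,g):
    w=xyz(a);x=w[...,0];y=w[...,1];z=w[...,2];r=np.hypot(x-.612,y-.157);m=(r<.066)&(r>.035)&(z>.07)&(z<.105)
    b=[np.nanmedian(z[(abs(x-c)<.01)&(y>.28)&(y<.47)&(z>.085)&(z<.13)]) for c in(.652,.627,.6)];print(np.nanmedian(z[m]),b)
```

```text
0.09807578008441808 [np.float64(0.09576036119799963), np.float64(0.09818602238341073), np.float64(0.09699407811852018)]
0.09688207530534154 [np.float64(0.09576345925887617), np.float64(0.09777745656878659), np.float64(0.09734098581727085)]
0.09833260270467414 [np.float64(0.10040536815028134), np.float64(0.10356849633314347), np.float64(0.10044071795615994)]
0.0972439843190731 [np.float64(0.09245777311896974), np.float64(0.09327006667567761), np.float64(0.09453961204725614)]
```

Call:
{"api": "apply_moves", "payload": {"deltas": [[[0, 0, 0], [0, 0, 0], 44], [[0, 0, 0], [0, 0, 0], 44], [[0, 0, 0], [0, 0, 0], 44], [[0, 0, 0], [0, 0, 0], 44], [[0, 0, 0], [0, 0, 0], 44], [[0, 0, 0], [0, 0, 0], 44], [[0, 0, 0], [0, 0, 0], 44]], "force": 12}}

```text
t: 10.07
ee_pos: [0.6129, 0.1567, 0.1405]
tool_rot: [-3.142, 0.0, 2.356]
ft_force: [-0.6, 0.3, 0.2]
gripper_width: 0.0497
finger_force: 12.0
```

Call:
{"api": "apply_moves", "payload": {"deltas": [[[0, 0, 10], [0, 0, 0], 44], [[0, 0, 20], [0, 0, 0], 44], [[0, 0, 15], [0, 0, 0], 44], [[3, -29, 0], [0, 0, -0.0785], 44], [[3, -29, 0], [0, 0, -0.0785], 44], [[3, -29, 0], [0, 0, -0.0785], 44], [[3, -29, 0], [0, 0, -0.0785], 44], [[3, -29, 0], [0, 0, -0.0785], 44], [[3, -29, 0], [0, 0, -0.0785], 44], [[3, -29, 0], [0, 0, -0.0785], 44]]}}

```text
t: 10.9
ee_pos: [0.6338, -0.0477, 0.1861]
tool_rot: [3.141, 0.0, 1.803]
ft_force: [0.1, 0.3, -0.8]
gripper_width: 0.0497
finger_force: 12.0
```

Call:
{"api": "apply_moves", "payload": {"deltas": [[[3, -29, 0], [0, 0, -0.0785], 44], [[2, -29, 0], [0, 0, -0.0785], 44], [[0, -31, 0], [0, 0, -0.0785], 44], [[0, 0, -25], [0, 0, 0], 44], [[0, 0, -25], [0, 0, 0], 44], [[0, 0, -20], [0, 0, 0], 44], [[0, 0, 0], [0, 0, 0], 44], [[0, 0, 0], [0, 0, 0], 44], [[0, 0, 0], [0, 0, 0], 44]]}}

```text
t: 11.65
ee_pos: [0.6397, -0.1351, 0.1172]
tool_rot: [3.14, 0.0, 1.571]
ft_force: [-0.4, -0.5, -0.7]
gripper_width: 0.0494
finger_force: 12.0
```

Run:
```python
from h import *
s=manip.get_state();f=manip.grab_frame("wrist");pos,rot=s["ee_pos"],s["tool_rot"];print(pos,rot,s["ft_force"])
cv2.imwrite("pics/w2.png",f["pixels"][:,:,::-1])
w=wxyz(f,pos,rot);Z=w[...,2]
o,d,_=wrays(f,pos,rot)
m=(Z>.10)&(Z<.135)&(np.hypot(w[...,0]-pos[0],w[...,1]-pos[1])<.035);print("lid z",np.median(Z[m]),"ctr",cv2.minEnclosingCircle(w[m][:,:2].astype(np.float32)))
np.savez("w2.npz",pos=pos,rot=rot,**f)
t=manip.grab_frame("top");np.savez("top2.npz",**t)
```

```text
[ 0.63970708 -0.13512256  0.11717481] [3.13993531e+00 1.02829367e-04 1.57110630e+00] [-0.42619116 -0.49475904 -0.67401588]
lid z 0.11955545602067943 ctr ((0.6395347714424133, -0.12581051886081696), 0.033512383699417114)
```

View pics/w2.png

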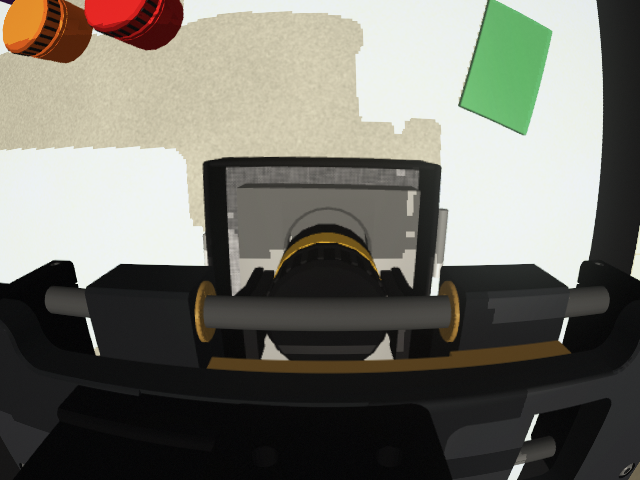

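The wrist view shows the held jar with its yellow band at (327,240), and the far rim of the refill pocket as an arc peaking at (327,208), in line sideways. I'll measure that arc.

Run:
```python
from h import *
g=dict(np.load("w2.npz"));o,d,_=wrays(g,g["pos"],g["rot"]);P=o+d*((.04-o[2])/d[...,2])[...,None]
w=wxyz(g,g["pos"],g["rot"]);Z=w[...,2]
for u in range(288,372,8):
    print(u,[(v,*P[v,u,:2].round(4)) for v in range(195,250) if Z[v-1,u]>.0375 and Z[v,u]<.0365][:1])
q=[]
for u in range(292,366,2):
    v=[v for v in range(195,250) if Z[v-1,u]>.0375 and Z[v,u]<.0365]
    if v:q.append((P[v[0],u,:2]+P[v[0]-1,u,:2])/2)
q=np.array(q);print(circ(q))
from scipy.optimize import least_squares
s=least_squares(lambda c:np.hypot(*(q-c).T)-.0265,[.638,-.136],loss="soft_l1",f_scale=.0005);print(s.x,np.abs(s.fun).mean())
# jar in hand: yellow band far edge
h=cv2.cvtColor(g["pixels"],cv2.COLOR_RGB2HSV);m=(h[...,0]>15)&(h[...,0]<35)&(h[...,1]>120)
m[:220]=0;m[275:]=0;m[:,:270]=0;m[:,385:]=0
p=w[m];s=least_squares(lambda c:np.hypot(*(p[:,:2]-c).T)-.025,[.638,-.134],loss="soft_l1",f_scale=.0005);print("jar",s.x,np.abs(s.fun).mean(),m.sum(),circ(p[:,:2]))
```

```text
288 []
296 [(224, np.float64(0.6192), np.float64(-0.1196))]
304 [(217, np.float64(0.6243), np.float64(-0.1151))]
312 [(212, np.float64(0.6294), np.float64(-0.1119))]
320 [(210, np.float64(0.6344), np.float64(-0.1106))]
328 [(210, np.float64(0.6394), np.float64(-0.1106))]
336 [(211, np.float64(0.6444), np.float64(-0.1112))]
344 [(213, np.float64(0.6494), np.float64(-0.1125))]
352 [(218, np.float64(0.6545), np.float64(-0.1157))]
360 [(227, np.float64(0.6597), np.float64(-0.1215))]
368 []
(array([ 0.63888473, -0.13622542]), np.float64(0.026087007925786936), np.float64(0.00019417209952744287))
[ 0.6388951  -0.13669827] 0.00016685080297974524
jar [ 0.63842368 -0.13552493] 0.00026731968699298135 1050 (array([ 0.63853019, -0.1310422 ]), np.float64(0.021376647664161485), np.float64(0.0016243752555524407))
```

Call:
{"api": "apply_moves", "payload": {"deltas": [[[0.5, -1, -10], [0, 0, 0], 44], [[0, 0, -10], [0, 0, 0], 44], [[0, 0, -6], [0, 0, 0], 44], [[0, 0, -2], [0, 0, 0], 44], [[0, 0, -2], [0, 0, 0], 44], [[0, 0, -1], [0, 0, 0], 44], [[0, 0, 0], [0, 0, 0], 44], [[0, 0, 0], [0, 0, 0], 44]]}}

```text
t: 12.42
ee_pos: [0.6395, -0.1363, 0.0847]
tool_rot: [3.141, 0.0, 1.571]
ft_force: [0.3, -0.3, -1.2]
gripper_width: 0.0495
finger_force: 12.0
```

Call:
{"api": "apply_moves", "payload": {"deltas": [[[0, 0, -1.5], [0, 0, 0], 44], [[0, 0, -1.5], [0, 0, 0], 44], [[0, 0, -1.5], [0, 0, 0], 44], [[0, 0, -1.5], [0, 0, 0], 44], [[0, 0, -1], [0, 0, 0], 44], [[0, 0, 0], [0, 0, 0], 44], [[0, 0, 0], [0, 0, 0], 44]]}}

```text
t: 13.0
ee_pos: [0.6393, -0.1363, 0.0774]
tool_rot: [-3.141, -0.0, 1.571]
ft_force: [-0.2, 0.3, -2.3]
gripper_width: 0.0494
finger_force: 12.0
```

Call:
{"api": "apply_moves", "payload": {"deltas": [[[0, 0, -2], [0, 0, 0], 44], [[0, 0, -2], [0, 0, 0], 44], [[0, 0, -2], [0, 0, 0], 44], [[0, 0, -2], [0, 0, 0], 44], [[0, 0, -2], [0, 0, 0], 44], [[0, 0, -2], [0, 0, 0], 44], [[0, 0, 0], [0, 0, 0], 44], [[0, 0, 0], [0, 0, 0], 44]]}}

```text
t: 13.67
ee_pos: [0.6393, -0.1363, 0.0653]
tool_rot: [-3.141, -0.0, 1.571]
ft_force: [0.6, -0.3, -1.4]
gripper_width: 0.0497
finger_force: 12.0
```

Call:
{"api": "apply_moves", "payload": {"deltas": [[[0, 0, -1.5], [0, 0, 0], 44], [[0, 0, -1.5], [0, 0, 0], 44], [[0, 0, -1.5], [0, 0, 0], 44], [[0, 0, -1], [0, 0, 0], 44], [[0, 0, 0], [0, 0, 0], 44], [[0, 0, 0], [0, 0, 0], 44], [[0, 0, 0], [0, 0, 0], 44]]}}

```text
t: 14.25
ee_pos: [0.6395, -0.1363, 0.0601]
tool_rot: [3.141, 0.0, 1.571]
ft_force: [0.2, -0.8, -0.4]
gripper_width: 0.0493
finger_force: 12.0
```

Run:
```python
from h import *
s=manip.get_state();f=manip.grab_frame("wrist");w=wxyz(f,s["ee_pos"],s["tool_rot"]);Z=w[...,2]
def deck(w):
    x,y,z=np.moveaxis(w,-1,0);m=(x>.61)&(x<.67)&(y<-.102)&(y>-.108)&(abs(z-.04)<.012);return np.median(z[m]),m.sum()
g=dict(np.load("w2.npz"));print(s["ee_pos"],s["ft_force"],"deck now",deck(w),"before",deck(wxyz(g,g["pos"],g["rot"])))
```

```text
[ 0.63948374 -0.13632082  0.06009716] [ 0.17549014 -0.77930373 -0.35452895] deck now (np.float64(0.03882493427793453), np.int64(1522)) before (np.float64(0.04023263743293448), np.int64(902))
```

The deck has sunk 1.4 mm, which fits the jar standing on the pocket floor. Releasing.

Call:
{"api": "apply_moves", "payload": {"deltas": [[[0, 0, 0], [0, 0, 0], 53], [[0, 0, 0], [0, 0, 0], 56], [[0, 0, 0], [0, 0, 0], 60], [[0, 0, 0], [0, 0, 0], 64], [[0, 0, 0], [0, 0, 0], 64], [[0, 0, 8], [0, 0, 0], 64], [[0, 0, 15], [0, 0, 0], 64], [[0, 0, 25], [0, 0, 0], 70], [[0, 0, 30], [0, 0, 0], 70], [[0, 0, 30], [0, 0, 0], 70]]}}

```text
t: 15.13
ee_pos: [0.639, -0.1361, 0.1694]
tool_rot: [-3.141, -0.0, 1.571]
ft_force: [0.6, -0.6, 0.4]
gripper_width: 0.0689
finger_force: 0.0
```

Call:
{"api": "apply_moves", "payload": {"deltas": [[[-10, -30, 20], [0, 0, 0], 70], [[-10, -30, 20], [0, 0, 0], 70], [[-10, -30, 20], [0, 0, 0], 70], [[0, 0, 0], [0, 0, 0], 70], [[0, 0, 0], [0, 0, 0], 70], [[0, 0, 0], [0, 0, 0], 70], [[0, 0, 0], [0, 0, 0], 70]]}}

```text
t: 15.72
ee_pos: [0.6095, -0.2246, 0.2275]
tool_rot: [-3.141, -0.001, 1.573]
ft_force: [0.9, 0.7, 0.3]
gripper_width: 0.07
finger_force: 0.0
```

Run:
```python
from h import *
s=manip.get_state();f=manip.grab_frame("wrist");w=wxyz(f,s["ee_pos"],s["tool_rot"]);x,y,Z=np.moveaxis(w,-1,0);print(s["t"],s["ee_pos"],s["ft_force"])
m=(np.hypot(x-.639,y+.136)<.022)&(Z>.07);A=np.c_[w[m][:,:2],np.ones(m.sum())];c=np.linalg.lstsq(A,Z[m],rcond=None)[0]
k=(np.hypot(x-.639,y+.136)<.035)&(Z>.077);print("lid z",np.median(Z[m]),"tilt",c[:2],cv2.minEnclosingCircle(w[k][:,:2].astype(np.float32)))
d=(x>.61)&(x<.67)&(y<-.185)&(y>-.195)&(abs(Z-.04)<.01);print("deck",np.median(Z[d]))
d=(x>.61)&(x<.67)&(y<-.102)&(y>-.108)&(abs(Z-.04)<.01);print("deck end",np.median(Z[d]))
cv2.imwrite("pics/w3.png",f["pixels"][:,:,::-1])
```

```text
15.7167 [ 0.60950999 -0.22455643  0.22746142] [0.94539895 0.71860647 0.27458214]
lid z 0.08207448208248364 tilt [-0.00134351 -0.00069941] ((0.6380775570869446, -0.1369682401418686), 0.0257604718208313)
deck 0.038093618612616786
deck end 0.038053164224628566
```

View pics/w3.png

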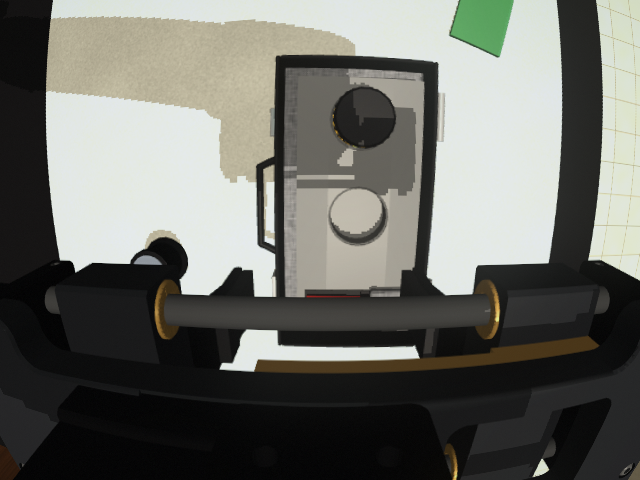

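The jar is seated in the refill pocket at (364,117), level. The lid is at 82.1 mm, about 2 mm of sink, which fits a light jar, and the gripper is clear.

```bash
python3 -c "
from workcell import manip
print(manip.sign_off())"
```

```text
the job is handed in; nothing more can be done
None
```

The jar left the pan up, so it weighs under 200 g; I seated it upright and released in the end (refill) pocket and handed the job in, though `sign_off` gave no verdict.

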